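Fetch the charcoal caddy from under the shelf and hold it out level

ROBOT

A 6-joint arm with a two-finger parallel gripper is mounted at the origin on the work surface. World frame = base frame: x ahead of the robot, y to its left, z up, the work surface at z = 0. Lengths are in m, angles in rad, forces in N, time in s.
With the tool pointing down it reaches from about 0.35 to 0.775 m from the base axis. Payload 5.5 kg.
Tool frame: the origin (TCP) lies where the fingers leave the gripper's body, on its centre line; the fingertips stand env.tip_reach ahead of it and the grasp point (between the pads) lies 54 mm ahead of it (env.tip_reach is the distance from the TCP to the fingertips, in m); z points along the fingers, y is the line along which they close (so a half turn about z gives the same grasp; the last joint's range is limited). The gripper opens to 85 mm and grips with 20 to 120 N. Pads are 22 mm wide; open, the fingers measure 114 mm over their backs; the gripper's body (76 mm by 85 mm) begins 54 mm behind the grasp point. The pads swing forward as they close: fully open they stand 13 mm farther back than shut.
Start: joints at [-1.464, 0.313, 0.046, 1.304, 0, 1.431], TCP at [0.14, -0.558, 0.304] pointing down, gripper open.
Joint ranges: [-2.76, 2.76], [-0.86, 1.69], [-1.03, 1.26], [-2.2, 2.34], [-1.47, 1.5], [-3.14, 3.14]. Speed limits (rad/s): [2.57, 2.57, 3.14, 3.14, 3.14, 3.14].

INTERFACE

Orientations are given as a unit quaternion [w, x, y, z].
In Python, from workcell import status, optics, hand_in, env gives the robot as it stands.
- The arm moves only by the shell command python3 -m handwheel 'ROWS' [FORCE]. ROWS is a JSON object whose one key "deltas" holds a list of rows, each a list of 5 numbers: the opening, from -1 (shut) to 1 (fully open), then the shift along the tool's x, y, z in units of 40 mm (1.0 is 40 mm), then the turn about the tool's z in units of 10 degrees (1.0 is 10 degrees). In form: {"deltas": [[jaw, x, y, z, roll], ...]}. A call has 1 to 20 rows; each row shifts and turns the commanded pose from where the row before left it, along the tool's axes as they then stand; what a row does not reach is not made up. A row lasts 1/8 s, in which the tool goes at most 62.5 mm and 10.7 degrees, less where a joint would pass 70% of its speed; a pose out of reach is approached as far as the arm can. A call is refused whole if a number of a shift passes 1 or a number of a turn 1, either way. A call with a gripper value outside its range is refused whole. The fingers move at their own pace and stop on an object; FORCE is the grip in N (left out, the last holds). Time passes only in rows, so rows that do not move let the fingers close. It gives the time, the measured TCP pose, the force, the opening and the grip force at its end, in the units of the state.
- status.get_state(): the state, without advancing time (a new reading comes with each control period).
- optics.read_camera(name): name is "scene" or "top" or "wrist"; returns a dict with "frame" (400x640x3 uint8, red, green, blue), "depth" (400x640 float32, m along the optical axis (not along the pixel's ray), 0 where there is no reading), "vfov" (degrees; the focal length in pixels is half the picture's height over the tangent of half this angle, whatever the lens; pixels are square), "cx", "cy" (the principal point, pixels), "origin" and "attitude" of the camera in the world. Camera axes: x right, y down, z forward; pixel columns grow to the right and rows downward; lengths in m; the calibration is good to about 2 mm. A picture is of the moment at which its call begins.
- hand_in(): hands the job in; it is judged then, once.
The state is a dict: "clock": time; "joint_pos": joint angles; "qvel": joint speeds; "tau": joint torques, N m; "tcp_pos": TCP position; "orientation": TCP orientation; "wrist_force": force on the tool from outside, world axes, zero at the start; "ft_torque": the same for the moment, N m; "finger_gap": finger opening in m; "grip_force": force on a finger pad.
Only numpy, scipy, OpenCV 4.12 (cv2) and the standard library are available. Lean on these libraries where they do the work, as an engineer would, in place of code of your own. Each camera call takes 0.05 s, during which the arm holds its last target. There are 200 camera calls.

TASK

Slide the wooden caddy along the desk, out of the low shelf it is stored in, until it is wholly clear of the shelf; only then lift it, with the things in it, at least 12 cm above the desk and hold it out level and still for the artist to pick from. Keep it level all the way, spill nothing, and leave the other things on the desk and on the shelf where they are. Finish while still holding the caddy in the air: do not put it down or let go.

Things in the scene. Friction and masses are not known exactly. Their poses are not given: they have to be found in the camera images.
- caddy: Open plywood carrying caddy, loose, 0.32 to 0.5 kg. 200 long (its x) x 110 wide (y); floor 6 thick, side walls 35 high, end panels 10 thick, 85 high; a carrying bar joins the panels along x over the middle, a pull tab stands out of the -x panel. Origin: centre of underside, z up. Starts in the shelf's lane within 2 degrees of its line, that panel 45 to 65 mm out of the mouth.
- caddy_tab (a point): Middle of the pull tab: a wooden block 40 long (x, outwards from the panel), 16 wide (y), 26 high, from 52 to 78 mm above the caddy's underside. The point is 22 mm outside the panel, 122 mm from the caddy's origin towards -x, 65 mm up. Can be pinched from above across its width. Axes as the caddy's.
- caddy_bar (a point): Middle of the carrying bar, over the caddy's origin and 75 mm above its underside: bar 180 long (x), 16 wide (y), 20 high, top 85 mm up. With nothing tall inside, the fingers can straddle it from above; it is close to the centre of mass. Axes as the caddy's.
- riser: Low dark wooden desk shelf, fixed, 220 deep (its x) x 160 wide (its y) x 125 high; board on top 15 thick, its underside 110 above the desk; side walls 15 thick, so the lane between them is 130 wide; closed at the back (+x), open at the front (-x), where the caddy comes out. Origin: centre of its footprint on the desk, z up. Its -x points roughly to the robot's right (world -y).
- riser_mouth (a point): Middle of the shelf's front edge at desk height, 110 mm from its origin towards -x. The caddy is wholly out when its +x end (100 mm from its origin) has passed this edge.
- pot: Small round glass pot with lid, diameter 38, height 40, 60 g, loose and upright in the caddy's +x half. Origin: centre of underside.
- charcoal: Black charcoal block 64 x 16 x 14, 25 g, loose, lying on the caddy's floor in the -x half. Origin: centre of underside.
- eraser: White eraser 42 x 24 x 13, 30 g, loose, lying on the caddy's floor in the -x half. Origin: centre of underside.
- bottle: Bystander: upright paint bottle, diameter 44, height 105, on the desk beside the way out, about 140 mm from the middle of the lane on the shelf's -y side. Origin: centre of underside.
- tin: Bystander: open brass tin, diameter 68, height 45, on the desk beside the way out, about 145 mm from the middle of the lane on the shelf's +y side. Origin: centre of underside.
- case: Bystander: flat closed wooden case 90 x 110 x 35, lying on top of the shelf towards its back. Origin: centre of underside.
- block: Bystander: dark block 100 x 60 x 28 on the desk, to the robot's right. Origin: centre of underside.
- jar: Bystander: closed amber glass jar, diameter 68, height 85, on the desk, to the robot's right. Origin: centre of underside.
- roller: Bystander: black ink roller with wooden handle, 90 wide, 140 long, 32 high, lying on the desk to the robot's left. Origin: on the desk under the middle of the roll.

How it is judged:
By the outcome, as a careful person would: the job done as asked, in the order asked, and still so for the second after the job is handed in, while the arm keeps its last pose, push and grip.
It also fails if it takes over 48 s, if anything falls off the work surface, if the arm or the gripper's body presses on something with over 40 N, if the wrist force passes 120 N, or if a joint passes its speed limit or range.

## Working session

There is one attempt and no reset: what is moved stays moved. The work goes in short steps, Python scripts to look and compute and a shell command to move; the robot and the scene stay as the last step left them, time stands still between calls to the robot, and variables do not carry over. Pictures are saved under pics/ and viewed, at most 10 in all, crops included, and the job is handed in when it is done.

```bash
mkdir -p pics; cat > h.py <<'E'
import numpy as np, cv2
from scipy.spatial.transform import Rotation as R
from workcell import status, optics, env
def rot(q): return R.from_quat([q[1],q[2],q[3],q[0]]).as_matrix()
def cam(n):
    c=optics.read_camera(n); c['f']=200/np.tan(np.radians(c['vfov'])/2)
    a=np.array(c['attitude']); c['R']=a if a.shape==(3,3) else rot(a); c['o']=np.array(c['origin']); return c
def plane(c,uv,z):
    uv=np.atleast_2d(np.asarray(uv,float)); d=np.c_[(uv[:,0]-c['cx'])/c['f'],(uv[:,1]-c['cy'])/c['f'],np.ones(len(uv))]@c['R'].T
    return c['o']+d*((z-c['o'][2])/d[:,2])[:,None]
def cloud(c):
    v,u=np.mgrid[:400,:640]; d=c['depth']; P=np.stack([(u-c['cx'])/c['f']*d,(v-c['cy'])/c['f']*d,d],-1)
    return P@c['R'].T+c['o']
E
python3 - <<'E'
from h import *
print(status.get_state(),env.tip_reach)
cs=[cam(n) for n in('scene','top')]
for n,c in zip(('scene','top'),cs):
    print(n,c['o'],c['R'][:,2],c['vfov'],c['cx'],c['cy'])
    cv2.imwrite(f'pics/{n}0.png',c['frame'][:,:,::-1]); np.savez(f'{n}0.npz',**c)
E
```

```text
{'clock': 0.0, 'joint_pos': array([-1.46360336e+00,  3.14029073e-01,  4.49736669e-02,  1.30359697e+00,
       -3.48867201e-05,  1.43122802e+00]), 'qvel': array([ 6.30993799e-05, -1.84947831e-03, -2.58992886e-04, -7.81860781e-04,
       -7.28115564e-04, -4.17921052e-04]), 'tau': array([-4.39328887e-04, -4.80626893e+01,  2.98533082e+01,  1.93422264e-02,
       -1.44838768e-04, -2.17053775e-05]), 'tcp_pos': array([ 0.14041166, -0.55720072,  0.30299026]), 'orientation': array([-9.28184097e-04,  9.92397830e-01,  1.23067809e-01, -2.41918675e-06]), 'wrist_force': array([-0.07915424,  0.02572428, -0.441016  ]), 'ft_torque': array([ 0.04124668,  0.03499506, -0.03907787]), 'grip_force': 0.0, 'finger_gap': 0.08547751995858215} 0.0726
scene [ 1.18892864 -0.26673538  0.9760367 ] [-0.54858139  0.2815097  -0.7872806 ] 46.82646107364795 314.6394393259664 196.80074225386258
top [0.38182603 0.03222642 1.38096373] [ 0.15637039 -0.00597529 -0.98768041] 45.30157127615364 315.20636111246455 201.09765764540208
```

View pics/scene0.png

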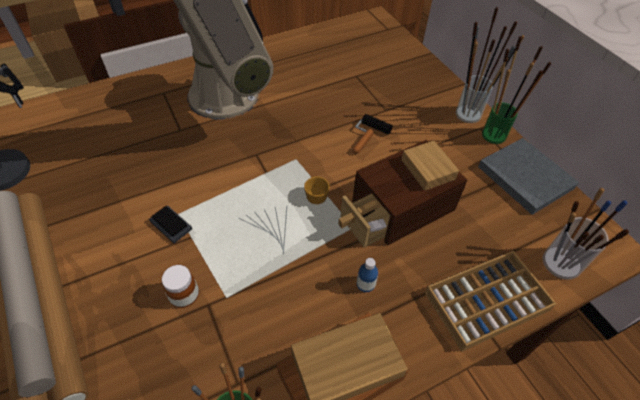

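View pics/top0.png

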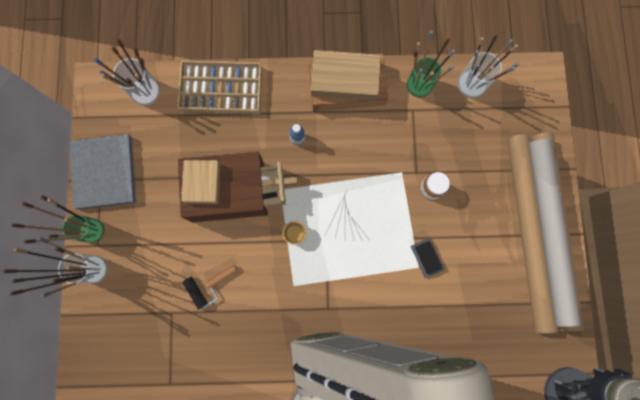

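The pictures show the shelf at top px (180–265, 152–220), with the caddy panel at about (281,183), its tab pointing right (world -y), the tin at (294,232) and the bottle at (297,133). In the scene view the tab is near (346,217). I'll measure it next.

```bash
python3 - <<'E'
from h import *
for n,(a,b,c_,d) in (('scene',(320,180,480,250)),('top',(170,110,330,250))):
    c={k:v for k,v in np.load(n+'0.npz').items()}
    P=cloud(c); m=np.zeros((400,640),bool); m[b:d,a:c_]=1
    for lo,hi,lab in((.118,.132,'shelf top'),(.145,.17,'case'),(.07,.092,'caddy top'),(.03,.052,'tin/low'),(.095,.115,'bottle')):
        s=m&(P[...,2]>lo)&(P[...,2]<hi); k,L,st,_=cv2.connectedComponentsWithStats(s.astype('uint8'))
        for i in range(1,k):
            if st[i,4]>=12:
                q=P[L==i]; r=cv2.minAreaRect(q[:,:2].astype('f4')*1000)
                print(n,lab,st[i],'med',np.median(q,0).round(3),'rect',np.round(r[0]),np.round(r[1]),round(r[2],1))
    cv2.imwrite(f'pics/{n}c.png',cv2.resize(c['frame'][b:d,a:c_,::-1],None,fx=4,fy=4,interpolation=cv2.INTER_CUBIC))
E
python3 -c "
import cv2,numpy as np
a=cv2.imread('pics/topc.png');b=cv2.imread('pics/scenec.png')
a=a[100:400,260:640]
b=b[:280,:400];o=np.zeros((300,780,3),'uint8');o[:,:380]=a;o[:280,380:]=b;cv2.imwrite('pics/cc.png',o)"
```

```text
scene shelf top [ 362  180  105   38 1884] med [0.686 0.229 0.125] rect [700. 256.] [253. 110.] 63.7
scene case [422 180  17   5  54] med [0.692 0.287 0.152] rect [691. 294.] [39. 16.] 63.6
scene caddy top [354 180  10   9  50] med [0.578 0.168 0.079] rect [576. 171.] [24. 13.] 53.2
scene caddy top [388 189  76  41 334] med [0.716 0.271 0.081] rect [710. 285.] [ 16. 222.] 3.7
scene caddy top [339 195  42  37 548] med [0.651 0.121 0.082] rect [646. 128.] [94. 92.] 43.7
scene tin/low [320 180  10  18  81] med [0.521 0.111 0.04 ] rect [520. 105.] [23. 58.] 63.1
scene tin/low [353 188  17  10  79] med [0.577 0.177 0.04 ] rect [578. 184.] [45. 16.] 74.3
scene tin/low [352 194  21  11  64] med [0.592 0.178 0.033] rect [592. 179.] [ 9. 62.] 4.3
scene tin/low [351 198 109  43 467] med [0.713 0.218 0.04 ] rect [707. 246.] [292.  66.] 77.4
scene tin/low [341 204   7  11  35] med [0.608 0.114 0.043] rect [609. 114.] [30.  3.] 4.1
scene bottle [357 180   9   6  14] med [0.591 0.168 0.111] rect [591. 170.] [32.  7.] 4.7
scene bottle [389 183  77  41 330] med [0.716 0.271 0.105] rect [716. 284.] [
[... 1214 characters left out ...]
[236 215  20   2  20] med [0.558 0.223 0.042] rect [558. 221.] [ 1. 51.] 4.0
top tin/low [216 216  19   3  23] med [0.554 0.278 0.042] rect [553. 277.] [ 1. 51.] 4.3
top tin/low [189 218  26   4  29] med [0.548 0.344 0.041] rect [549. 344.] [ 1. 73.] 4.2
top tin/low [283 221  24  24 151] med [0.511 0.087 0.043] rect [506.  84.] [64. 65.] 88.7
top bottle [293 125   8   8  50] med [0.789 0.072 0.104] rect [789.  72.] [19. 20.] 36.2
top bottle [245 206  20   7  28] med [0.56  0.184 0.102] rect [561. 186.] [13. 53.] 18.4
top bottle [200 212  44   6  51] med [0.554 0.276 0.106] rect [554. 277.] [  2. 119.] 4.0
top bottle [182 217  17   2  21] med [0.548 0.362 0.103] rect [548. 361.] [ 2. 39.] 3.6
```

View pics/cc.png

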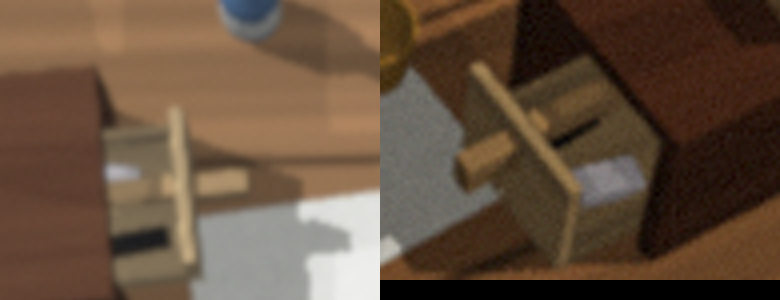

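```bash
cat >> h.py <<'E'
def units(target,s=None):
    s=s or status.get_state(); return (rot(s['orientation']).T@(np.array(target)-s['tcp_pos'])/.04)
def yaw(s=None):
    s=s or status.get_state(); r=rot(s['orientation']); return np.degrees(np.arctan2(r[1,1],r[0,1])) # of tool y
E
python3 -m handwheel '{"deltas": [[1,0,0,0,-1],[1,0,0,0,-1],[1,0,0,0,-1],[1,0,0,0,-1],[1,0,0,0,-1],[1,0,0,0,-1],[1,0,0,0,-1],[1,0,0,0,-1],[1,0,0,0,0]]}'
python3 - <<'E'
from h import *
print(yaw(),units([.648,.07,.303]),rot(status.get_state()['orientation']).round(3))
E
```

```text
clock: 1.23
tcp_pos: [0.1404, -0.5574, 0.3035]
orientation: [-0.0, 0.682, 0.732, 0.0]
wrist_force: [0.2, -0.9, -0.7]
finger_gap: 0.0853
grip_force: 0.0
4.0320050234880895 [14.75408226 13.76053992  0.02345633] [[-0.07   0.998 -0.   ]
 [ 0.998  0.07   0.001]
 [ 0.001 -0.    -1.   ]]
```

```bash
python3 -m handwheel '{"deltas": [[1,0.82,0.76,0,0],[1,0.82,0.76,0,0],[1,0.82,0.76,0,0],[1,0.82,0.76,0,0],[1,0.82,0.76,0,0],[1,0.82,0.76,0,0],[1,0.82,0.76,0,0],[1,0.82,0.76,0,0],[1,0.82,0.76,0,0],[1,0.82,0.76,0,0],[1,0.82,0.76,0,0],[1,0.82,0.76,0,0],[1,0.82,0.76,0,0],[1,0.82,0.76,0,0],[1,0.82,0.76,0,0],[1,0.82,0.76,0,0],[1,0.82,0.76,0,0],[1,0.82,0.84,0,0],[1,0,0,0,0],[1,0,0,0,0]]}'
python3 - <<'E'
from h import *
c=cam('wrist'); print(yaw(),c['o'],c['R'].round(3),c['vfov'])
cv2.imwrite('pics/w0.png',c['frame'][:,:,::-1]); np.savez('w0.npz',**c)
E
```

```text
clock: 3.72
tcp_pos: [0.6464, 0.0709, 0.3033]
orientation: [-0.0, 0.682, 0.732, -0.001]
wrist_force: [-0.4, -0.1, -0.1]
finger_gap: 0.0855
grip_force: 0.0
4.032811352006171 [0.64072237 0.1443346  0.37248537] [[ 0.997  0.069  0.019]
 [ 0.072 -0.954 -0.29 ]
 [-0.002  0.291 -0.957]] 62.563742639380926
```

View pics/w0.png

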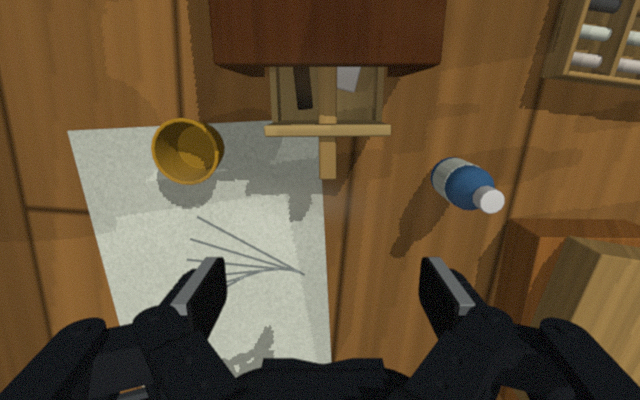

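The wrist view shows the tab at px (319–336, 136–179), the panel top edge at (265–391, 124–136), and the shelf mouth at row 66. The charcoal is at (303,88) and the eraser at (348,78), to either side of the bar.

```bash
python3 - <<'E'
from h import *
c={k:v for k,v in np.load('w0.npz').items()}; P=cloud(c)
def fit(name,a,b,x0,x1,lo,hi):
    q=P[a:b,x0:x1].reshape(-1,3); q=q[(q[:,2]>lo)&(q[:,2]<hi)]
    r=cv2.minAreaRect(q[:,:2].astype('f4')*1000); l=cv2.fitLine(q[:,:2].astype('f4'),cv2.DIST_HUBER,0,.01,.01).ravel()
    print(name,len(q),'zmed',np.median(q[:,2]).round(4),'rect',np.round(r[0],1),np.round(r[1],1),round(r[2],1),'dir',np.degrees(np.arctan2(l[1],l[0])).round(1)); return q
fit('tab',140,185,305,350,.066,.09)
fit('panel',118,142,255,400,.078,.095)
fit('bar',85,120,310,345,.075,.095)
fit('shelf',0,75,200,450,.118,.132)
# two-view triangulation: tab tip-end mid: wrist (327.5,179), top crop px
t={k:v for k,v in np.load('top0.npz').items()}
def ray(c,u): return c['o'],plane(c,u,0)[0]-c['o']
for n,a,b in(('tab tip',(327.5,178),(170+(260+247)/4,110+(100+180)/4)),('panel end +x',(391,130),(170+(260+175)/4,110+(100+108)/4))):
    o1,d1=ray(c,a);o2,d2=ray(t,b); s=np.linalg.lstsq(np.c_[d1,-d2],o2-o1,rcond=None)[0]
    print(n,o1+d1*s[0],o2+d2*s[1])
E
```

```text
tab 679 zmed 0.0771 rect [648.7  92.5] [15.5 36.2] 3.9 dir -87.1
panel 1638 zmed 0.0839 rect [646.  120.1] [109.2  19.2] 4.2 dir 4.8
bar 664 zmed 0.084 rect [644.3 142.5] [15.4 27.5] 4.3 dir -85.5
shelf 15283 zmed 0.1242 rect [640.5 188. ] [160.2  40.7] 4.2 dir 4.1
tab tip [0.65013052 0.07426167 0.07022814] [0.65015635 0.07424467 0.07023289]
panel end +x [0.70256414 0.12303368 0.07632624] [0.70143867 0.12332051 0.0760706 ]
```

```bash
python3 - <<'E'
from h import *
print(units([.6487,.0925,.119]))
E
```

```text
[0.54775028 0.10656121 4.61540307]
```

```bash
python3 -m handwheel '{"deltas": [[1,0.55,0.11,0,-0.05],[1,0,0,0.6,0],[1,0,0,0.8,0],[1,0,0,0.8,0],[1,0,0,0.8,0],[1,0,0,0.8,0],[1,0,0,0.5,0],[1,0,0,0.3,0],[1,0,0,0,0],[1,0,0,0,0]]}'
python3 - <<'E'
from h import *
print(yaw(),units([.6487,.0925,.119]))
E
python3 -m handwheel '{"deltas": [[-1,0,0,0,0],[-1,0,0,0,0],[-1,0,0,0,0],[-1,0,0,0,0],[-1,0,0,0,0],[-1,0,0,0,0],[-1,0,0,0,0],[-1,0,0,0,0]]}' 50
```

```text
clock: 5.03
tcp_pos: [0.6502, 0.0933, 0.1211]
orientation: [0.001, 0.678, 0.735, 0.001]
wrist_force: [-0.6, -0.0, -0.2]
finger_gap: 0.0856
grip_force: 0.0
4.630327224533125 [-0.01648026 -0.03986436  0.05205987]
clock: 6.02
tcp_pos: [0.6497, 0.0931, 0.1201]
orientation: [0.0, 0.678, 0.735, -0.0]
wrist_force: [-1.0, -1.1, 3.4]
finger_gap: 0.0151
grip_force: 49.8
```

```bash
python3 -m handwheel '{"deltas": [[-1,-0.05,0,0,0],[-1,-0.1,0,0,0],[-1,-0.15,0,0,0],[-1,-0.15,0,0,0],[-1,-0.15,0,0,0],[-1,-0.15,0,0,0]]}' 50
```

```text
clock: 6.78
tcp_pos: [0.6522, 0.0646, 0.12]
orientation: [-0.001, 0.678, 0.735, 0.001]
wrist_force: [0.1, 5.2, 2.6]
finger_gap: 0.0154
grip_force: 49.8
```

```bash
python3 -m handwheel '{"deltas": [[-1,-0.2,0,0,0],[-1,-0.25,0,0,0],[-1,-0.25,0,0,0],[-1,-0.25,0,0,0],[-1,-0.25,0,0,0],[-1,-0.25,0,0,0],[-1,-0.25,0,0,0],[-1,-0.25,0,0,0],[-1,-0.25,0,0,0],[-1,-0.25,0,0,0],[-1,-0.25,0,0,0],[-1,-0.25,0,0,0],[-1,-0.25,0,0,0],[-1,-0.25,0,0,0],[-1,-0.2,0,0,0],[-1,-0.15,0,0,0],[-1,-0.1,0,0,0],[-1,-0.05,0,0,0],[-1,0,0,0,0],[-1,0,0,0,0]]}' 50
python3 - <<'E'
from h import *
for n in('top','scene'):
    c=cam(n); cv2.imwrite(f'pics/{n}1.png',c['frame'][:,:,::-1]); np.savez(n+'1.npz',**c)
E
```

```text
clock: 9.28
tcp_pos: [0.6649, -0.0927, 0.12]
orientation: [-0.001, 0.678, 0.735, 0.001]
wrist_force: [-0.9, 6.1, 5.2]
finger_gap: 0.0154
grip_force: 50.0
```

View pics/scene1.png

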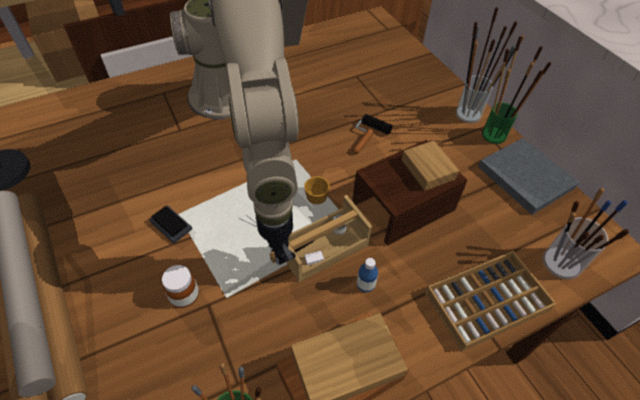

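The scene view shows the caddy fully out of the shelf. Its far panel is at px (355,215), with a gap to the shelf front, and the pot (343,226) and eraser (315,257) are still inside. Next I release the tab and regrasp at the bar.

```bash
python3 -m handwheel '{"deltas": [[0.2,0,0,0,0],[0.2,0,0,0,0],[1,0,0,0,0],[1,0,0,0,0],[1,0,0,0,0],[1,0,0,-0.3,0],[1,0,0,-0.6,0],[1,0,0,-0.8,0],[1,0.4,0,-0.8,0],[1,0.8,0,-0.8,0],[1,0.8,0,-0.8,0],[1,0.6,0,-0.4,0],[1,0.45,0,0,0],[1,0,0,0,0],[1,0,0,0,0]]}'
python3 - <<'E'
from h import *
c=cam('wrist'); print(yaw(),c['o'])
cv2.imwrite('pics/w1.png',c['frame'][:,:,::-1]); np.savez('w1.npz',**c)
P=cloud(c)
m=(P[...,2]>.07)&(P[...,2]<.098)&(P[...,1]<.15)&(abs(P[...,0]-.65)<.08)&(P[...,1]>-.15)
print([np.round(v,3) for v in(P[m].min(0),P[m].max(0))], np.median(P[m][:,2]))
for y in np.arange(-.13,.15,.01):
    q=P[m&(abs(P[...,1]-y)<.005)]
    if len(q): print(y.round(3),len(q),q[:,0].min().round(4),q[:,0].max().round(4),np.median(q[:,2]).round(4))
E
```

```text
clock: 11.25
tcp_pos: [0.6545, 0.0269, 0.2981]
orientation: [-0.001, 0.678, 0.735, -0.001]
wrist_force: [0.4, -0.7, 0.3]
finger_gap: 0.0856
grip_force: 0.0
4.587035404701902 [0.64826476 0.1003025  0.36737212]
[array([ 0.592, -0.111,  0.07 ]), array([0.718, 0.132, 0.087])] 0.08385666641927231
-0.11 71 0.6588 0.6735 0.0771
-0.1 128 0.6569 0.673 0.0771
-0.09 137 0.6562 0.6722 0.0771
-0.08 139 0.6555 0.6713 0.0771
-0.07 658 0.6077 0.7165 0.0839
-0.06 1033 0.6142 0.7177 0.0825
-0.05 156 0.6533 0.6695 0.0841
-0.04 163 0.6525 0.6685 0.0842
-0.03 166 0.6518 0.6677 0.0841
-0.02 169 0.651 0.6667 0.0841
-0.01 172 0.6503 0.6659 0.0841
-0.0 181 0.6486 0.665 0.0841
0.01 188 0.6478 0.6641 0.084
0.02 198 0.6471 0.6631 0.084
0.03 195 0.6463 0.6622 0.0841
0.04 201 0.6456 0.6613 0.0841
0.05 206 0.6448 0.6604 0.0841
0.06 213 0.6441 0.6595 0.0841
0.07 220 0.6433 0.6591 0.0841
0.08 230 0.6426 0.6586 0.0842
0.09 236 0.6418 0.6576 0.084
0.1 248 0.6402 0.6568 0.0841
0.11 313 0.5932 0.6558 0.0839
0.12 1373 0.592 0.7013 0.084
0.13 550 0.6127 0.701 0.0839
```

View pics/w1.png

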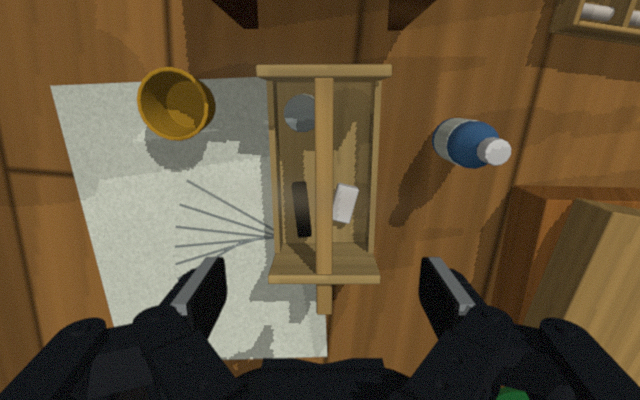

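The wrist view shows the caddy with its bar at px (324, 66–285) and the pot at (300,113). Charcoal (302,208) and eraser (345,203) lie clear of the finger paths. There is a gap to the shelf at the top.

```bash
python3 -m handwheel '{"deltas": [[1,0.1,-0.01,0,-0.03],[1,0,0,0.6,0],[1,0,0,0.8,0],[1,0,0,0.8,0],[1,0,0,0.8,0],[1,0,0,0.6,0],[1,0,0,0.4,0],[1,0,0,0.2,0],[1,0,0,0,0],[1,0,0,0,0]]}'
python3 - <<'E'
from h import *
print(yaw(),units([.6542,.031,.128]))
E
```

```text
clock: 12.55
tcp_pos: [0.6549, 0.0314, 0.1329]
orientation: [0.001, 0.676, 0.737, 0.001]
wrist_force: [-0.9, 0.1, 0.0]
finger_gap: 0.0856
grip_force: 0.0
4.940642279561543 [-0.0073358  -0.01797705  0.12367329]
```

```bash
python3 -m handwheel '{"deltas": [[1,0,-0.02,0.1,0],[1,0,0,0,0],[-1,0,0,0,0],[-1,0,0,0,0],[-1,0,0,0,0],[-1,0,0,0,0],[-1,0,0,0,0],[-1,0,0,0,0],[-1,0,0,0,0],[-1,0,0,0,0]]}' 100
```

```text
clock: 13.8
tcp_pos: [0.6538, 0.0313, 0.1281]
orientation: [0.0, 0.676, 0.737, 0.0]
wrist_force: [2.5, 0.2, -0.8]
finger_gap: 0.0142
grip_force: 97.7
```

```bash
python3 -m handwheel '{"deltas": [[-1,0,0,-0.05,0],[-1,0,0,-0.1,0],[-1,0,0,-0.15,0],[-1,0,0,-0.1,0],[-1,0,0,-0.05,0],[-1,0,0,0,0]]}'
python3 - <<'E'
from h import *
print(status.get_state()['ft_torque'],status.get_state()['wrist_force'])
c=cam('wrist');P=cloud(c);np.savez('w2.npz',**c)
m=(P[...,2]>.08)&(P[...,2]<.13)&(P[...,1]<.15)&(abs(P[...,0]-.65)<.08)&(P[...,1]>-.15)
for y in np.arange(-.13,.15,.02):
    q=P[m&(abs(P[...,1]-y)<.005)]
    if len(q)>20: print(y.round(3),len(q),np.median(q[:,2]).round(4))
E
```

```text
clock: 14.55
tcp_pos: [0.6535, 0.0313, 0.1461]
orientation: [0.0, 0.676, 0.737, 0.0]
wrist_force: [-0.3, 1.0, -4.3]
finger_gap: 0.0146
grip_force: 97.6
[0.00131989 0.00562299 0.00226406] [-0.30649467  0.96003433 -4.34866301]
0.01 760 0.1023
0.03 3087 0.1274
0.05 1996 0.1037
0.07 1163 0.1024
0.09 1354 0.1024
0.11 2266 0.1021
0.13 3230 0.1024
```

```bash
python3 -m handwheel '{"deltas": [[-1,0,0,-0.05,0],[-1,0,0,-0.1,0],[-1,0,0,-0.2,0],[-1,0,0,-0.3,0],[-1,0,0,-0.3,0],[-1,0,0,-0.3,0],[-1,0,0,-0.3,0],[-1,0,0,-0.3,0],[-1,0,0,-0.3,0],[-1,0,0,-0.3,0],[-1,0,0,-0.3,0],[-1,0,0,-0.3,0],[-1,0,0,-0.2,0],[-1,0,0,-0.15,0],[-1,0,0,-0.1,0],[-1,0,0,-0.05,0],[-1,0,0,0,0],[-1,0,0,0,0],[-1,0,0,0,0],[-1,0,0,0,0]]}'
python3 - <<'E'
from h import *
s=status.get_state();print(s['ft_torque'],s['wrist_force'],s['qvel'].round(4))
c=cam('wrist');P=cloud(c)
m=(P[...,2]>.2)&(P[...,2]<.26)&(P[...,1]<.15)&(abs(P[...,0]-.65)<.08)&(P[...,1]>-.15)
for y in np.arange(-.13,.15,.02):
    q=P[m&(abs(P[...,1]-y)<.005)]
    if len(q)>20: print(y.round(3),len(q),np.median(q[:,2]).round(4))
for x in np.arange(.58,.73,.02):
    q=P[m&(abs(P[...,0]-x)<.005)&(abs(P[...,1]-.126)<.008)]
    if len(q)>10: print('x',x.round(3),np.median(q[:,2]).round(4))
d=cam('scene'); cv2.imwrite('pics/end.png',np.vstack([c['frame'][:,:,::-1][:200],d['frame'][:,:,::-1]]))
E
```

```text
clock: 17.1
tcp_pos: [0.6534, 0.0313, 0.2877]
orientation: [-0.0, 0.676, 0.737, -0.0]
wrist_force: [0.0, -0.2, -4.9]
finger_gap: 0.0144
grip_force: 97.6
[ 0.01590942 -0.03266668 -0.03746731] [ 0.03479219 -0.24326196 -4.91401222] [0.0016 0.0008 0.0009 0.0002 0.0035 0.0036]
0.01 758 0.244
0.03 1194 0.2444
0.05 1102 0.244
0.07 1634 0.2436
0.09 2650 0.2423
0.11 2488 0.2435
0.13 3258 0.244
x 0.6 0.2438
x 0.62 0.2439
x 0.64 0.2439
x 0.66 0.2437
x 0.68 0.2437
x 0.7 0.2436
```

View pics/end.png

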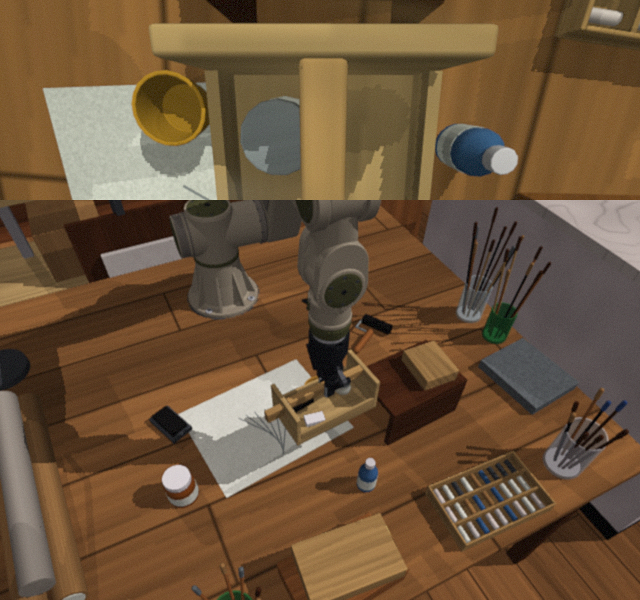

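The caddy hangs level with its underside about 16 cm up. The pot (272,135), eraser (315,418) and charcoal (300,408) are inside, and the bottle and tin have not moved.

```bash
python3 -c "from workcell import hand_in; print(hand_in())"
```

```text
the job is handed in; nothing more can be done
None
```

The caddy was slid clear of the shelf (about 36 mm past the mouth), lifted by its bar to about 16 cm above the desk, and handed in held level and still with everything in it, after about 17 s.

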